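Feel out the battery release notch on a test set

TASK

Release the battery pack of the black test set: put a closed fingertip on top of the aluminium edge bar at its left end (the robot's left), run it along the bar until it drops into the notch, and press the catch plate inside the notch fully down; it stays down. Then take the hand clear. Do not grasp anything, and leave the loose things around and on the case where they are.

Things in the scene. Friction and masses are not known exactly. Their poses are not given: they have to be found in the camera images.
- case: Test set, fixed to the bench: a black box 240 mm deep (x), 360 mm wide (y), flat top at 70 mm height. Origin: centre of its underside, at z = 0. x points away from the robot (turned up to 0.3 rad), y to the robot's left. Along its near top edge lies the aluminium edge bar: 360 mm long, 32 mm wide, centre line at x = -104 mm, flat level top at 95 mm height. Nothing fixed behind it is above 75 mm.
- bar_left_end (a point): Middle of the top edge of the bar's end face at the robot's left (case frame x -104, y 180, z 95 mm); axes as the case's. The sweep starts on the 40 mm next to it. The bar has one notch, cut right across its width, 56 mm long along the bar, open to front, back and above. Its place differs each time: its centre is 140 to 220 mm from this end; elsewhere the top is plain and flush.
- bar_right_end (a point): The same at the bar's other end, at the robot's right (case frame x -104, y -180, z 95 mm).
- catch (a joint): Travel straight down, in m, of the catch plate on the floor of the notch: 0 unpressed, 0.007 fully down on its stop. The plate is aluminium, 50 mm along the bar by 28 mm across, its top 13 mm below the bar's top (at 82 mm height) while unpressed. It resists with about 5 N all the way, has no return spring and stays where it is left.
- pack (a joint): How far the grey battery pack (150 mm wide, 46 mm high) in the case's far side has come out, in m: always twice the catch's travel, 0 to 0.014. It moves by itself as the catch is pressed.
- adapter: Loose brass coaxial adapter, 26 mm wide, 40 mm tall, standing on the case's top behind the bar, about 100 mm or more from it. Origin: centre of its underside. To be left alone.
- driver: Loose screwdriver with a black handle, lying on the bench to the left of the case. Origin: centre of its underside. To be left alone.
- supply: Loose black power brick, 100 x 50 x 32 mm, on the bench to the right of the case. Origin: centre of its underside. To be left alone.
- parts_pot: Loose white plastic pot, 60 mm wide, 45 mm tall, on the bench to the right. Origin: centre of its underside. To be left alone.

How it is judged:
By the outcome, as a careful person would: the job done as asked, in the order asked, and still so for the second after the job is handed in, with the robot touching nothing.
It also fails if it takes over 56 s, if anything falls off the work surface, if the arm or the gripper's body presses on something with over 40 N, if the wrist force passes 120 N, or if a joint passes its speed limit or range.

ROBOT

A 6-joint arm with a two-finger parallel gripper is mounted at the origin on the work surface. World frame = base frame: x ahead of the robot, y to its left, z up, the work surface at z = 0. Lengths are in m, angles in rad, forces in N, time in s.
With the tool pointing down it reaches from about 0.25 to 0.775 m from the base axis. Payload 4 kg.
Tool frame: the origin (TCP) lies on the centre line of the jaws, within the pads' length; the fingertips stand 14 mm ahead of it and the grasp point (between the pads) lies 5 mm behind it (robot.tcp_to_tips is the distance from the TCP to the fingertips, in m); z points along the fingers, y is the line along which they close (so a half turn about z gives the same grasp; the last joint's range is limited). The gripper opens to 94 mm and grips with 3 to 60 N. Pads are 16 mm wide; open, the fingers measure 119 mm over their backs; the gripper's body (75 mm by 177 mm) begins 78 mm behind the grasp point.
Start: joints at [1.058, 0.087, 1.371, -0, 1.684, -0.103], TCP at [0.219, 0.504, 0.189] pointing down, gripper open.
Joint ranges: [-3.1, 3.1], [-0.76, 2.03], [0.27, 2.55], [-1.08, 4.22], [0.17, 2.65], [-2.57, 2.57]. Speed limits (rad/s): [2.79, 2.79, 3.14, 3.14, 3.14, 3.14].

INTERFACE

Orientations are given as [roll, pitch, yaw] about the fixed x, y, z axes, in that order (R = Rz(yaw) Ry(pitch) Rx(roll)).
In Python, from bench import robot gives the robot as it stands.
- The arm moves only by the tool carry_out, never from a script. Its argument "increments" is a list of rows, each a list of 3 entries, a list of its own where there are three numbers: the closure in counts, from 0 (fully open) to 255 (shut), then the shift along the tool's x, y, z in mm, then the turn about the tool's z in degrees. In form: [[fingers, [dx, dy, dz], twist], ...]. A call has 1 to 8 rows; each row shifts and turns the commanded pose from where the row before left it, along the tool's axes as they then stand; what a row does not reach is not made up. A row lasts 1/10 s, in which the tool goes at most 50 mm and 8.59 degrees, less where a joint would pass 70% of its speed; a pose out of reach is approached as far as the arm can. A call with a gripper value outside its range is refused whole. The fingers move at their own pace and stop on an object; the grip force is fixed at half the most. Time passes only in rows, so rows that do not move let the fingers close. It gives the time, the measured TCP pose, the force, the opening and the grip force at its end, in the units of the state.
- robot.get_obs(): the state, without advancing time (a new reading comes with each control period).
- robot.snapshot(name): name is "scene" or "top" or "wrist"; returns the picture (384x512x3 uint8, blue, green, red); there is no depth.
- robot.get_calibration(name): a dict with "vfov" (degrees; the focal length in pixels is half the picture's height over the tangent of half this angle, whatever the lens; pixels are square), "cx", "cy" (the principal point, pixels), "T" (4x4, takes a point from camera to world coordinates). Camera axes: x right, y down, z forward; pixel columns grow to the right and rows downward; lengths in m; the calibration is good to about 2 mm. A picture is of the moment at which its call begins: read the wrist's pose just before it. get_calibration takes no time and is no camera call; for the wrist camera it gives the pose at the moment of the call.
- robot.close_job(): hands the job in; it is judged then, once.
The state is a dict: "time": time; "joint_positions": joint angles; "qvel": joint speeds; "joint_torque": joint torques, N m; "tool_pos": TCP position; "ee_rot": TCP orientation; "wrist_force": force on the tool from outside, world axes, zero at the start; "wrist_torque": the same for the moment, N m; "width": finger opening in m; "finger_force": force on a finger pad.
Only numpy, scipy, OpenCV 4.12 (cv2) and the standard library are available. Lean on these libraries where they do the work, as an engineer would, in place of code of your own. Each camera call takes 0.05 s, during which the arm holds its last target. There are 200 camera calls.

## Working session

There is one attempt and no reset: what is moved stays moved. The work goes in short steps, Python scripts to look and compute and a tool call to move; the robot and the scene stay as the last step left them, time stands still between calls to the robot, and variables do not carry over. Pictures are saved under pics/ and viewed, at most 10 in all, crops included, and the job is handed in when it is done.

Besides the shell and the picture viewer there is one more tool, called after "Call:" as name(argument=value, ...), one argument or row to a line, values as JSON. carry_out: Moves the arm, as the interface text tells. Its arguments: {"type":"object","properties":{"increments":{"type":"array","items":{"type":"array"}}},"required":["increments"]}

```bash
mkdir -p pics
cat > h.py <<'E'
import numpy as np,cv2
from bench import robot
def ray(c,u,v,z,shape=(384,512)):
    f=shape[0]/2/np.tan(np.radians(c['vfov'])/2);T=np.array(c['T'])
    d=T[:3,:3]@np.array([(u-c['cx'])/f,(v-c['cy'])/f,1]);o=T[:3,3]
    return o+d*(z-o[2])/d[2]
E
python3 - <<'E'
from h import *
for n in ['top','scene']:
    im=robot.snapshot(n);cv2.imwrite(f'pics/{n}.png',im)
    c=robot.get_calibration(n);print(n,c)
o=robot.get_obs();print(o)
a=cv2.imread('pics/top.png');b=cv2.imread('pics/scene.png')
cv2.imwrite('pics/top2.png',cv2.resize(a,(800,600),interpolation=cv2.INTER_CUBIC))
E
```

```text
top {'vfov': 43.44959650733226, 'cx': 248.47327363974577, 'cy': 186.46697156996942, 'T': array([[ 0.01379891, -0.98757515,  0.15654048,  0.41921051],
       [-0.99989603, -0.0142839 , -0.00197358,  0.02825776],
       [ 0.00418506, -0.15649697, -0.98766957,  1.2231518 ],
       [ 0.        ,  0.        ,  0.        ,  1.        ]])}
scene {'vfov': 49.753248609753726, 'cx': 259.18993807943315, 'cy': 192.40783678288918, 'T': array([[ 0.72922868,  0.57296955, -0.3740741 ,  0.97301461],
       [ 0.68425981, -0.6076125 ,  0.40323139, -0.38918434],
       [ 0.00374721, -0.55001177, -0.8351485 ,  0.9219086 ],
       [ 0.        ,  0.        ,  0.        ,  1.        ]])}
{'time': 0.1, 'joint_positions': array([ 1.05789398e+00,  8.78853780e-02,  1.37207308e+00, -7.19929157e-06,
        1.68359360e+00, -1.03100284e-01]), 'qvel': array([-0.00053208, -0.00104769, -0.00418079,  0.00032465,  0.00084313,
        0.0009446 ]), 'joint_torque': array([ 1.89442493e-03, -3.41253054e+01, -3.03301191e+01,  7.18998956e-02,
        3.04231758e-02, -1.24186763e-04]), 'tool_pos': array([0.2188882 , 0.50400608, 0.18833415]), 'ee_rot': array([-3.13964291e+00, -1.94541059e-04,  2.73178959e+00]), 'wrist_force': array([-1.11434595,  1.02787178,  0.00706176]), 'wrist_torque': array([-0.00374015,  0.01271345, -0.01115604]), 'finger_force': 0.0, 'width': 0.09356954222168608}
```

View pics/top2.png

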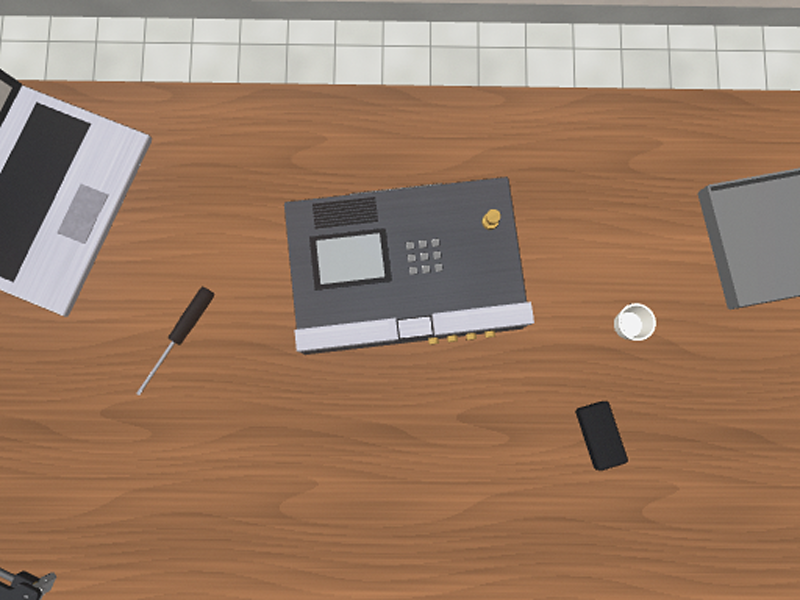

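View pics/scene.png

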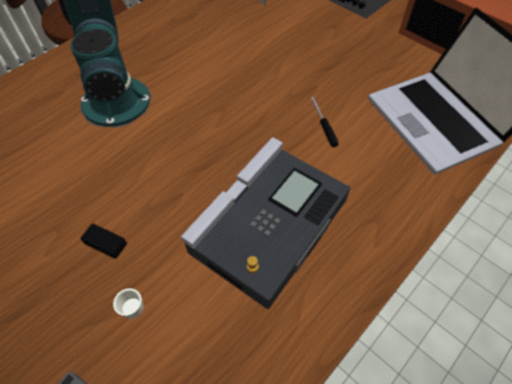

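The top view (800x600 scale) shows the bar running from about (297,340) to (532,313), with the notch at columns 397–433. The adapter stands at (491,218), well behind the bar. The scene view agrees with this.

Run:
```python
from h import *
a=cv2.imread('pics/top.png');c=robot.get_calibration('top')
m=(a.min(2)>150).astype(np.uint8);m[:, :185]=0;m[:,345:]=0;m[:190]=0;m[228:]=0
n,l,s,ce=cv2.connectedComponentsWithStats(m)
for i in range(1,n):
    if s[i,4]<60: continue
    ct=cv2.findContours((l==i).astype(np.uint8),0,1)[0][0]
    box=cv2.boxPoints(cv2.minAreaRect(ct))
    print(s[i]); print([ray(c,u,v,.095).round(4).tolist()[:2] for u,v in box])
print(cv2.boxPoints(cv2.minAreaRect(cv2.findNonZero(m))))
print([ray(c,u,v,.095).round(4).tolist()[:2] for u,v in cv2.boxPoints(cv2.minAreaRect(cv2.findNonZero(m)))])
```

```text
[277 193  65  21 887]
[[0.5665, -0.0396], [0.5865, -0.1898], [0.5535, -0.1931], [0.5337, -0.0436]]
[188 203  67  22 899]
[[0.5387, 0.1675], [0.5595, 0.0157], [0.5266, 0.0113], [0.5061, 0.1624]]
[255 203  22  13 235]
[[0.5547, 0.0119], [0.5615, -0.0365], [0.535, -0.04], [0.5282, 0.0083]]
[[187.93321 210.43518]
 [339.52502 192.51978]
 [341.17053 206.44348]
 [189.57874 224.35889]]
[[0.5389, 0.1675], [0.5866, -0.1898], [0.5535, -0.1931], [0.5063, 0.1626]]
```

Call:
carry_out(
  increments=[
    [255,[0,0,0],-7.7],
    [255,[0,0,0],-7.7],
    [255,[0,0,0],-7.7],
    [255,[0,0,0],-7.8],
    [255,[-25,-39,0],0],
    [255,[-25,-39,0],0],
    [255,[-25,-39,0],0],
    [255,[-25,-39,0],0],
  ],
)

```text
time: 0.9
tool_pos: [0.339, 0.3612, 0.1888]
ee_rot: [-3.141, -0.001, -3.011]
wrist_force: [0.2, 1.2, -0.5]
width: 0.0335
finger_force: 0.0
```

Call:
carry_out(
  increments=[
    [255,[-25,-39,0],0],
    [255,[-25,-39,0],0],
    [255,[-25,-39,0],0],
    [255,[-25,-39,0],0],
    [255,[-25,-39,0],0],
    [255,[-13,-23,0],0],
    [255,[0,0,0],0],
    [255,[0,0,0],0],
  ],
)

```text
time: 1.7
tool_pos: [0.5031, 0.1642, 0.1887]
ee_rot: [3.141, -0.002, -3.013]
wrist_force: [-0.7, 0.4, -0.0]
width: 0.0004
finger_force: 0.0
```

Run:
```python
from h import *
o=robot.get_obs();print(o)
c=robot.get_calibration('wrist');print(c)
a=robot.snapshot('wrist');cv2.imwrite('pics/w1.png',a)
```

```text
{'time': 1.7, 'joint_positions': array([ 2.07769327e-01,  4.21609901e-02,  1.41963334e+00,  8.48789112e-04,
        1.68133212e+00, -1.49124410e+00]), 'qvel': array([ 0.03194295, -0.01433201,  0.00349758,  0.00187467,  0.00194457,
       -0.00151759]), 'joint_torque': array([-9.40947309e-01, -3.16094148e+01, -3.02885127e+01, -1.02238019e-01,
        4.14497720e-02, -1.28133979e-02]), 'tool_pos': array([0.50309591, 0.16421863, 0.18873558]), 'ee_rot': array([ 3.14087345e+00, -1.59595780e-03, -3.01328200e+00]), 'wrist_force': array([-0.6560252 ,  0.35435151, -0.02473696]), 'wrist_torque': array([ 0.05543267, -0.00359116,  0.02822931]), 'finger_force': 0.0, 'width': 0.0004059743939105713}
{'vfov': 58.48701163065282, 'cx': 259.26705741658577, 'cy': 194.58880595825897, 'T': array([[-1.28466765e-01,  9.65570805e-01,  2.26206345e-01,
         4.38735040e-01],
       [ 9.91713718e-01,  1.24979418e-01,  2.97329247e-02,
         1.54436101e-01],
       [ 4.38106725e-04,  2.28151628e-01, -9.73625515e-01,
         3.84277329e-01],
       [ 0.00000000e+00,  0.00000000e+00,  0.00000000e+00,
         1.00000000e+00]])}
```

View pics/w1.png

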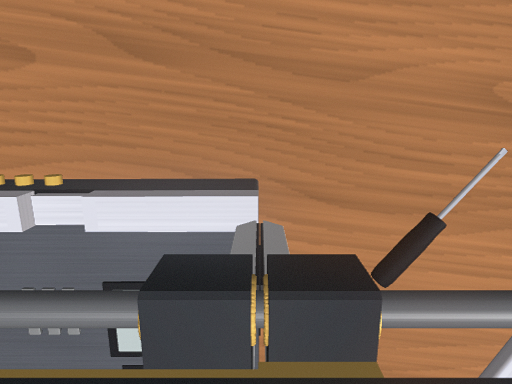

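The wrist view shows the bar's left end at column 258 (top face rows 191–231) and the notch's left edge at column 85. The right notch edge is near column 33. The shut fingers hang at about (260,225).

Run:
```python
from h import *
c=robot.get_calibration('wrist');o=robot.get_obs()
P=[(258,191),(258,231),(85,191),(85,231),(24,192),(24,229)]
X=[ray(c,u,v,.095) for u,v in P]
for p in X: print(p.round(4))
a=.129;ax=np.array([np.cos(a),np.sin(a)]);ay=np.array([-np.sin(a),np.cos(a)])
e=(X[0]+X[1])[:2]/2
R=np.array([[np.cos(o['ee_rot'][2])],[np.sin(o['ee_rot'][2])]])
for E in (e,np.array([.5226,.1655])):
    d=o['tool_pos'][:2]-E;print('tcp in bar end frame',d@ax,d@ay)
```

```text
[0.5027 0.1625 0.095 ]
[0.5389 0.1672 0.095 ]
[0.5222 0.0141 0.095 ]
[0.5588 0.0146 0.095 ]
[ 0.5299 -0.0382  0.095 ]
[ 0.564  -0.0391  0.095 ]
tcp in bar end frame -0.017856558507710545 0.002416918354301195
tcp in bar end frame -0.019724032423577502 0.001963652724295499
```

Call:
carry_out(
  increments=[
    [255,[-18,-22,0],0],
    [255,[0,0,30],0],
    [255,[0,0,30],0],
    [255,[0,0,12],0],
    [255,[0,0,0],0],
    [255,[0,0,0],0],
  ],
)

```text
time: 2.35
tool_pos: [0.5243, 0.1458, 0.1185]
ee_rot: [3.141, 0.001, -3.011]
wrist_force: [0.4, 0.1, 0.5]
width: 0.0004
finger_force: 0.0
```

Call:
carry_out(
  increments=[
    [255,[0,0,3],0],
    [255,[0,0,2],0],
    [255,[0,0,2],0],
    [255,[0,0,0],0],
    [255,[0,0,0],0],
  ],
)

```text
time: 2.85
tool_pos: [0.5242, 0.1448, 0.1105]
ee_rot: [3.141, 0.0, -3.012]
wrist_force: [0.0, 0.3, 0.5]
width: 0.0007
finger_force: 0.0
```

Call:
carry_out(
  increments=[
    [255,[0,0,1],0],
    [255,[0,0,1],0],
    [255,[0,0,0],0],
    [255,[0,0,0],0],
  ],
)

```text
time: 3.25
tool_pos: [0.5241, 0.1448, 0.1083]
ee_rot: [3.142, -0.0, -3.012]
wrist_force: [-0.6, 0.4, 1.2]
width: 0.0006
finger_force: 0.0
```

Call:
carry_out(
  increments=[
    [255,[0,0,1],0],
    [255,[0,0,0],0],
    [255,[0,0,0],0],
  ],
)

```text
time: 3.55
tool_pos: [0.5241, 0.1449, 0.1073]
ee_rot: [3.141, -0.0, -3.012]
wrist_force: [-0.1, -0.3, -1.3]
width: 0.0004
finger_force: 0.0
```

Call:
carry_out(
  increments=[
    [255,[0,0,1],0],
    [255,[0,0,0],0],
    [255,[0,0,0],0],
  ],
)

```text
time: 3.85
tool_pos: [0.5241, 0.1449, 0.1064]
ee_rot: [3.142, -0.0, -3.012]
wrist_force: [-0.4, -1.1, -0.5]
width: 0.0002
finger_force: 0.0
```

Run:
```python
from h import *
print(robot.tcp_to_tips, robot.get_obs()['wrist_force'])
a=robot.snapshot('wrist');cv2.imwrite('pics/w2.png',a)
```

```text
0.014 [-0.38346823 -1.12607437 -0.53923093]
```

View pics/w2.png

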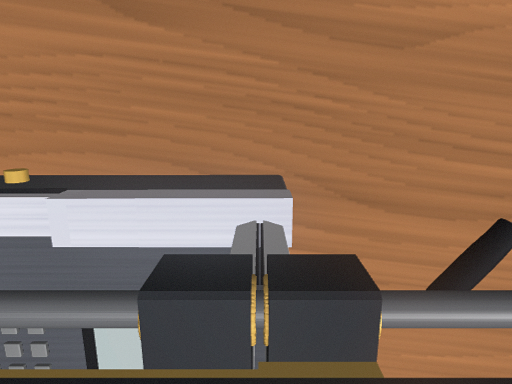

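The wrist view shows the fingertip at about (260,222), on the bar's top (rows 197–246) near its left end (column 292). There's no contact force yet, so I'll keep lowering.

Call:
carry_out(
  increments=[
    [255,[0,0,1],0],
    [255,[0,0,0],0],
    [255,[0,0,0],0],
  ],
)

```text
time: 4.2
tool_pos: [0.5241, 0.1448, 0.1053]
ee_rot: [3.142, -0.0, -3.012]
wrist_force: [-0.9, 0.2, -0.2]
width: 0.0008
finger_force: 0.0
```

Call:
carry_out(
  increments=[
    [255,[0,0,0.7],0],
    [255,[0,0,0],0],
    [255,[0,0,0],0],
  ],
)

```text
time: 4.5
tool_pos: [0.5241, 0.1449, 0.1047]
ee_rot: [3.142, 0.0, -3.012]
wrist_force: [-0.9, 0.0, -0.5]
width: 0.0003
finger_force: 0.0
```

Call:
carry_out(
  increments=[
    [255,[0,0,0.7],0],
    [255,[0,0,0],0],
    [255,[0,0,0],0],
  ],
)

```text
time: 4.8
tool_pos: [0.5241, 0.1449, 0.104]
ee_rot: [3.142, 0.0, -3.012]
wrist_force: [-0.2, 0.1, -0.5]
width: 0.0001
finger_force: 0.0
```

Run:
```python
from h import *
o=robot.get_obs();print(o['tool_pos'],o['wrist_force'])
c=robot.get_calibration('wrist');T=np.linalg.inv(c['T']);f=192/np.tan(np.radians(c['vfov'])/2)
def pr(p):
    q=T@np.r_[p,1];return (q[0]/q[2]*f+c['cx'],q[1]/q[2]*f+c['cy'])
for dz in (0,-.014):
  for dx in (-.008,0,.008): print(dz,dx,pr(o['tool_pos']+[dx,0,dz]))
a=robot.snapshot('scene');x=a[110:260,170:370]
cv2.imwrite('pics/s2.png',cv2.resize(x,(800,600),interpolation=cv2.INTER_CUBIC))
b=robot.snapshot('wrist')[150:290,160:340]
cv2.imwrite('pics/w3.png',cv2.resize(b,(720,560),interpolation=cv2.INTER_CUBIC))
```

```text
[0.52413489 0.14486061 0.10395737] [-0.24233205  0.06269    -0.45578429]
0 -0.008 (np.float64(263.32315377876824), np.float64(213.20627518144897))
0 0 (np.float64(261.55443722971637), np.float64(225.94052065420053))
0 0.008 (np.float64(259.81685684856984), np.float64(238.4505947607714))
-0.014 -0.008 (np.float64(263.0729476149594), np.float64(206.95580048216948))
-0.014 0 (np.float64(261.41642565202864), np.float64(218.94932754774808))
-0.014 0.008 (np.float64(259.7872643775349), np.float64(230.74475814093128))
```

View pics/s2.png

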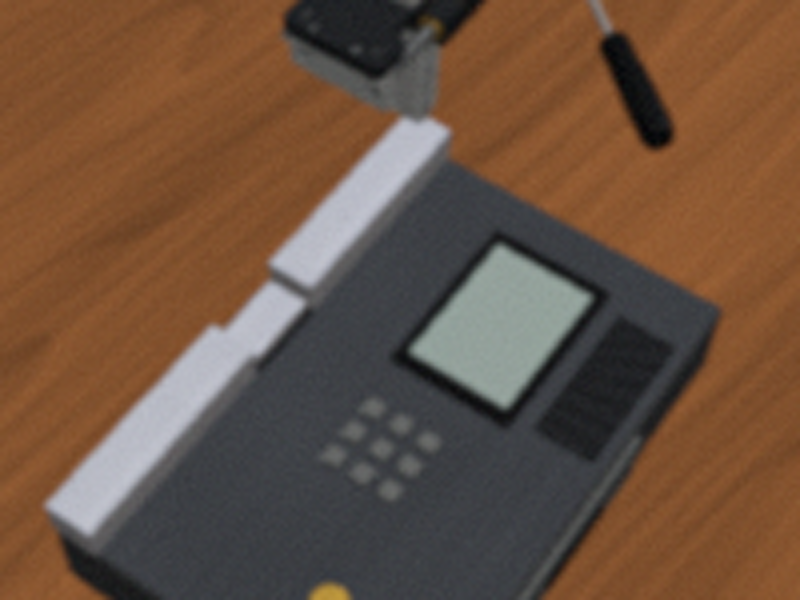

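View pics/w3.png

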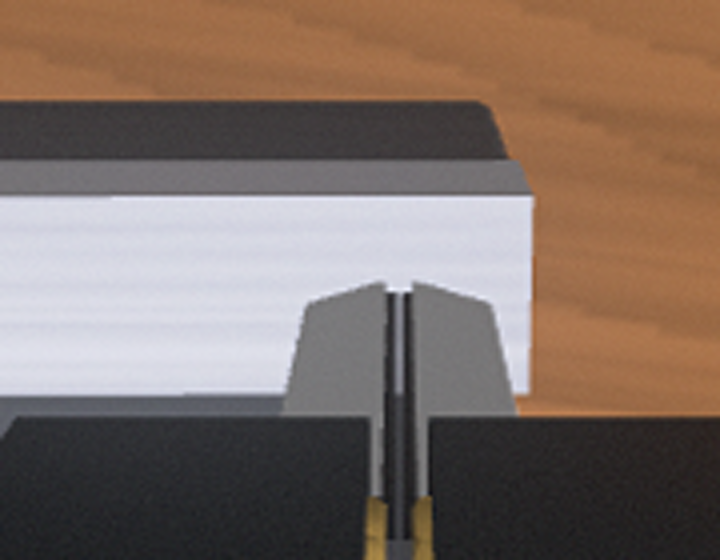

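In the scene view, the fingertip's lower end is at about (410,115) in the crop. That is above and short of where a tip resting on the bar would appear, about (390,150). In the wrist crop the tip edge is at row 282, which is about row 220 in the full frame. I predicted 207, so the tip may really sit higher than the nominal TCP offset gives. I'll check by projection.

Run:
```python
from h import *
o=robot.get_obs();p=o['tool_pos']
R=np.c_[[np.cos(.129),np.sin(.129),0],[-np.sin(.129),np.cos(.129),0],[0,0,1]]
for n in('scene','wrist'):
    c=robot.get_calibration(n);T=np.linalg.inv(c['T']);f=192/np.tan(np.radians(c['vfov'])/2)
    def pr(p):
        q=T@np.r_[p,1];return np.array([q[0]/q[2]*f+c['cx'],q[1]/q[2]*f+c['cy']])
    s=(lambda q:(q-[170,110])*4) if n=='scene' else (lambda q:(q-[160,150])*4)
    for dz in(-.014,0,.014):
        print(n,dz,[s(pr(p+R@[x,y,dz])).round().tolist() for x in(-.008,.008) for y in(-.0125,.0125)])
    e=np.array([.5217,.1655,.095])
    print('bar end corners',[s(pr(e+R@[x,y,0])).round().tolist() for x in(-.016,.016) for y in (0,-.15)])
```

```text
scene -0.014 [[389.0, 145.0], [411.0, 122.0], [410.0, 157.0], [432.0, 133.0]]
scene 0 [[390.0, 131.0], [412.0, 107.0], [410.0, 143.0], [432.0, 118.0]]
scene 0.014 [[390.0, 117.0], [413.0, 93.0], [411.0, 128.0], [433.0, 104.0]]
bar end corners [[409.0, 103.0], [270.0, 253.0], [449.0, 125.0], [312.0, 278.0]]
wrist -0.014 [[327.0, 227.0], [485.0, 228.0], [328.0, 323.0], [483.0, 323.0]]
wrist 0 [[322.0, 252.0], [491.0, 253.0], [323.0, 354.0], [489.0, 354.0]]
wrist 0.014 [[317.0, 281.0], [497.0, 281.0], [318.0, 389.0], [495.0, 390.0]]
bar end corners [[542.0, 187.0], [-436.0, 186.0], [537.0, 383.0], [-409.0, 382.0]]
```

The projection puts the shut fingertip about 14 mm behind the TCP, so roughly 20 mm of gap remains above the bar. I'll lower with force checks.

Call:
carry_out(
  increments=[
    [255,[0,0,2],0],
    [255,[0,0,2],0],
    [255,[0,0,2],0],
    [255,[0,0,2],0],
    [255,[0,0,2],0],
    [255,[0,0,0],0],
    [255,[0,0,0],0],
  ],
)

```text
time: 5.6
tool_pos: [0.5241, 0.1448, 0.0939]
ee_rot: [3.142, -0.0, -3.012]
wrist_force: [0.7, -0.4, -0.6]
width: 0.0004
finger_force: 0.0
```

Call:
carry_out(
  increments=[
    [255,[0,0,1],0],
    [255,[0,0,1],0],
    [255,[0,0,1],0],
    [255,[0,0,0],0],
    [255,[0,0,0],0],
  ],
)

```text
time: 6.1
tool_pos: [0.5241, 0.1449, 0.0909]
ee_rot: [3.142, -0.0, -3.012]
wrist_force: [0.1, 0.7, 0.3]
width: 0.0004
finger_force: 0.0
```

Call:
carry_out(
  increments=[
    [255,[0,0,1],0],
    [255,[0,0,1],0],
    [255,[0,0,1],0],
    [255,[0,0,0],0],
    [255,[0,0,0],0],
  ],
)

```text
time: 6.6
tool_pos: [0.5241, 0.1448, 0.0879]
ee_rot: [3.142, -0.0, -3.012]
wrist_force: [0.3, -0.2, 0.4]
width: 0.0006
finger_force: 0.0
```

Run:
```python
from h import *
o=robot.get_obs();print(o['tool_pos'],o['wrist_force'])
a=robot.snapshot('scene');x=cv2.resize(a[110:210,220:320],(500,500),interpolation=cv2.INTER_CUBIC)
b=robot.snapshot('wrist')[150:290,160:340]
b=cv2.resize(b,(300,233));k=np.zeros((500,800,3),np.uint8);k[:,:500]=x;k[:233,500:]=b
cv2.imwrite('pics/s3.png',k)
```

```text
[0.52411734 0.14484905 0.08792583] [ 0.34626344 -0.21878744  0.35034396]
```

View pics/s3.png

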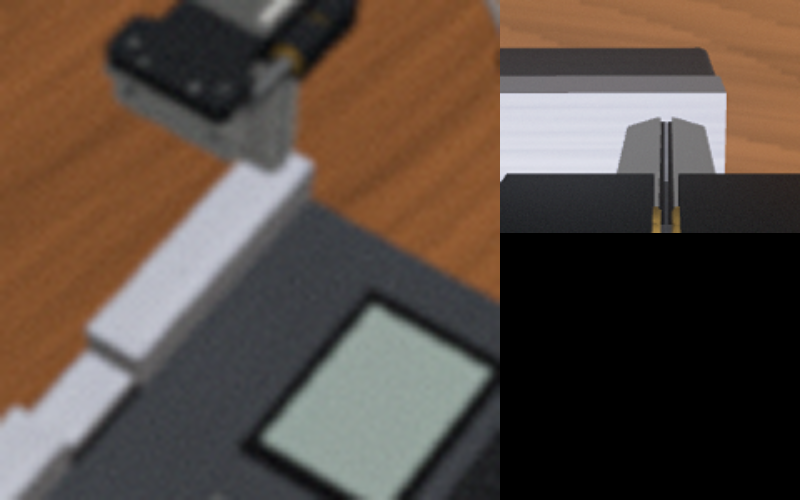

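The fingertip, at about (268,165) in the left panel, now stands just over the bar's top near its left end. Only a small gap remains.

Call:
carry_out(
  increments=[
    [255,[0,0,1],0],
    [255,[0,0,1],0],
    [255,[0,0,0],0],
    [255,[0,0,0],0],
  ],
)

```text
time: 7.1
tool_pos: [0.5241, 0.1449, 0.0859]
ee_rot: [3.142, -0.0, -3.012]
wrist_force: [-0.2, 1.2, -0.6]
width: 0.0002
finger_force: 0.0
```

Call:
carry_out(
  increments=[
    [255,[0,0,1],0],
    [255,[0,0,1],0],
    [255,[0,0,0],0],
    [255,[0,0,0],0],
  ],
)

```text
time: 7.5
tool_pos: [0.5241, 0.1449, 0.0839]
ee_rot: [3.142, -0.0, -3.012]
wrist_force: [-0.9, -0.1, 0.4]
width: 0.0003
finger_force: 0.0
```

Call:
carry_out(
  increments=[
    [255,[0,0,1],0],
    [255,[0,0,1],0],
    [255,[0,0,0],0],
    [255,[0,0,0],0],
  ],
)

```text
time: 7.9
tool_pos: [0.5241, 0.1449, 0.0819]
ee_rot: [3.142, -0.0, -3.012]
wrist_force: [0.4, -0.3, 0.6]
width: 0.0001
finger_force: 0.0
```

Call:
carry_out(
  increments=[
    [255,[0,0,1],0],
    [255,[0,0,0],0],
    [255,[0,0,0],0],
  ],
)

```text
time: 8.2
tool_pos: [0.5241, 0.1448, 0.081]
ee_rot: [3.142, -0.0, -3.012]
wrist_force: [0.1, 0.6, 0.5]
width: 0.0006
finger_force: 0.0
```

Call:
carry_out(
  increments=[
    [255,[0,0,1],0],
    [255,[0,0,0],0],
    [255,[0,0,0],0],
  ],
)

```text
time: 8.5
tool_pos: [0.5241, 0.1449, 0.0799]
ee_rot: [3.142, -0.0, -3.012]
wrist_force: [-0.8, -0.6, -0.0]
width: 0.0004
finger_force: 0.0
```

Call:
carry_out(
  increments=[
    [255,[0,0,0.7],0],
    [255,[0,0,0],0],
    [255,[0,0,0],0],
  ],
)

```text
time: 8.8
tool_pos: [0.5241, 0.1448, 0.0793]
ee_rot: [3.142, -0.0, -3.012]
wrist_force: [0.4, 0.7, -0.1]
width: 0.0008
finger_force: 0.0
```

Call:
carry_out(
  increments=[
    [255,[0,0,0.7],0],
    [255,[0,0,0],0],
    [255,[0,0,0],0],
  ],
)

```text
time: 9.1
tool_pos: [0.5242, 0.1449, 0.0792]
ee_rot: [3.142, 0.001, -3.012]
wrist_force: [-1.3, 0.5, 3.5]
width: 0.0003
finger_force: 2.1
```

Call:
carry_out(
  increments=[
    [255,[0,0,0.7],0],
    [255,[0,0,0],0],
    [255,[0,0,0],0],
  ],
)

```text
time: 9.4
tool_pos: [0.5242, 0.1449, 0.0792]
ee_rot: [3.142, 0.001, -3.012]
wrist_force: [-1.5, 0.1, 6.7]
width: -0.0001
finger_force: 3.4
```

Call:
carry_out(
  increments=[
    [255,[0,0,0.7],0],
    [255,[0,0,0],0],
    [255,[0,0,0],0],
  ],
)

```text
time: 9.7
tool_pos: [0.5243, 0.1449, 0.0791]
ee_rot: [-3.142, 0.001, -3.012]
wrist_force: [-4.1, -0.7, 9.4]
width: 0.0001
finger_force: 4.7
```

Call:
carry_out(
  increments=[
    [255,[0,0,0.7],0],
    [255,[0,0,0],0],
    [255,[0,0,0],0],
  ],
)

```text
time: 10.0
tool_pos: [0.5243, 0.1449, 0.0791]
ee_rot: [3.142, 0.001, -3.012]
wrist_force: [-3.8, -1.4, 11.5]
width: 0.0
finger_force: 5.9
```

Contact is made at a TCP height of 0.0792, with a stiffness of about 4 N/mm. I'll ease off a little and sweep right.

Call:
carry_out(
  increments=[
    [255,[0,-5,-0.8],0],
    [255,[0,-10,0],0],
    [255,[0,-10,0],0],
    [255,[0,-10,0],0],
    [255,[0,-10,0],0],
    [255,[0,0,0],0],
  ],
)

```text
time: 10.6
tool_pos: [0.5317, 0.1006, 0.0792]
ee_rot: [3.14, 0.005, -3.013]
wrist_force: [-0.2, 1.7, 6.7]
width: 0.0005
finger_force: 3.2
```

Call:
carry_out(
  increments=[
    [255,[0,-10,0],0],
    [255,[0,-10,0],0],
    [255,[0,-10,0],0],
    [255,[0,-10,0],0],
    [255,[0,-10,0],0],
    [255,[0,0,0],0],
  ],
)

```text
time: 11.2
tool_pos: [0.5382, 0.051, 0.0791]
ee_rot: [3.14, 0.005, -3.013]
wrist_force: [-0.4, 1.1, 7.4]
width: 0.0002
finger_force: 3.3
```

Call:
carry_out(
  increments=[
    [255,[0,-10,0],0],
    [255,[0,-10,0],0],
    [255,[0,-10,0],0],
    [255,[0,-8,0],0],
    [255,[0,0,0],0],
    [255,[0,0,0],0],
  ],
)

```text
time: 11.8
tool_pos: [0.543, 0.0135, 0.0791]
ee_rot: [3.141, 0.005, -3.012]
wrist_force: [0.5, 1.4, 6.6]
width: 0.0005
finger_force: 3.3
```

Call:
carry_out(
  increments=[
    [255,[0,-4,0],0],
    [255,[0,-4,0],0],
    [255,[0,-4,0],0],
    [255,[0,0,0],0],
    [255,[0,0,0],0],
  ],
)

```text
time: 12.3
tool_pos: [0.5425, 0.0008, 0.0766]
ee_rot: [3.141, -0.001, -3.013]
wrist_force: [-0.4, -0.1, -0.2]
width: 0.0004
finger_force: 0.0
```

It dropped into the notch (z 0.0766, force zero). I'll centre in the notch and press the plate.

Call:
carry_out(
  increments=[
    [255,[0,-5,0],0],
    [255,[0,-5,0],0],
    [255,[0,-4,0],0],
    [255,[0,0,3],0],
    [255,[0,0,3],0],
    [255,[0,0,2],0],
    [255,[0,0,0],0],
    [255,[0,0,0],0],
  ],
)

```text
time: 13.1
tool_pos: [0.5446, -0.0126, 0.0691]
ee_rot: [3.141, -0.0, -3.012]
wrist_force: [-0.4, -0.4, -0.2]
width: 0.0004
finger_force: 0.0
```

Call:
carry_out(
  increments=[
    [255,[0,0,1],0],
    [255,[0,0,1],0],
    [255,[0,0,1],0],
    [255,[0,0,1],0],
    [255,[0,0,1],0],
    [255,[0,0,0],0],
    [255,[0,0,0],0],
  ],
)

```text
time: 13.8
tool_pos: [0.5448, -0.0128, 0.0654]
ee_rot: [-3.142, 0.001, -3.012]
wrist_force: [-2.5, 0.6, 5.5]
width: 0.0004
finger_force: 2.7
```

Call:
carry_out(
  increments=[
    [255,[0,0,1],0],
    [255,[0,0,1],0],
    [255,[0,0,1],0],
    [255,[0,0,1],0],
    [255,[0,0,1],0],
    [255,[0,0,1],0],
    [255,[0,0,0],0],
    [255,[0,0,0],0],
  ],
)

```text
time: 14.6
tool_pos: [0.5448, -0.0128, 0.0593]
ee_rot: [3.142, 0.001, -3.012]
wrist_force: [-1.5, 0.2, 6.1]
width: 0.0005
finger_force: 2.5
```

Call:
carry_out(
  increments=[
    [255,[0,0,1],0],
    [255,[0,0,1],0],
    [255,[0,0,1],0],
    [255,[0,0,0],0],
    [255,[0,0,0],0],
  ],
)

```text
time: 15.1
tool_pos: [0.5449, -0.0128, 0.0591]
ee_rot: [-3.141, 0.002, -3.012]
wrist_force: [-6.4, 0.2, 15.9]
width: 0.0007
finger_force: 7.8
```

The plate is on its stop: 7 mm of travel, and the force has risen to 16 N. I'll lift straight up and away.

Call:
carry_out(
  increments=[
    [255,[0,0,1],0],
    [255,[0,0,0],0],
    [255,[0,0,-4],0],
    [255,[0,0,-10],0],
    [255,[0,0,-30],0],
    [255,[0,0,-40],0],
    [255,[0,0,-40],0],
    [255,[0,0,0],0],
  ],
)

```text
time: 15.9
tool_pos: [0.5483, -0.0133, 0.1855]
ee_rot: [-3.138, 0.012, -3.012]
wrist_force: [0.3, 0.1, 1.0]
width: 0.0004
finger_force: 0.0
```

Call:
carry_out(
  increments=[
    [255,[30,0,0],0],
    [255,[40,0,0],0],
    [255,[40,0,0],0],
    [255,[30,0,0],0],
    [255,[0,0,0],0],
    [255,[0,0,0],0],
    [255,[0,0,0],0],
  ],
)

```text
time: 16.6
tool_pos: [0.4065, -0.0309, 0.1779]
ee_rot: [3.141, -0.0, -3.012]
wrist_force: [-0.2, 1.0, -0.2]
width: 0.0002
finger_force: 0.0
```

Run:
```python
from h import *
o=robot.get_obs();print(o['time'],o['tool_pos'],o['wrist_force'],abs(o['qvel']).max())
a=robot.snapshot('scene');cv2.imwrite('pics/s4.png',cv2.resize(a[110:310,170:370],(600,600),interpolation=cv2.INTER_CUBIC))
```

```text
16.6 [ 0.40654695 -0.0308565   0.17791792] [-0.23185223  1.01509452 -0.17711765] 0.013511195660836103
```

View pics/s4.png

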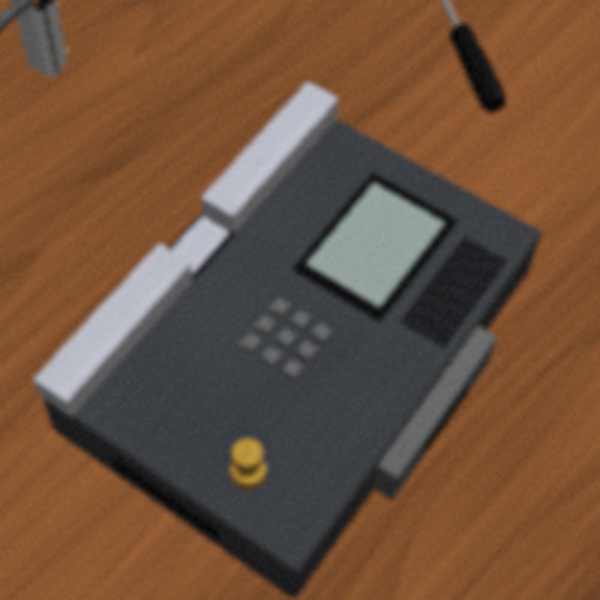

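The catch plate at (200,245) is down, and the grey pack stands out of the far side at (440,410). The adapter and driver haven't moved, and the hand is clear.

```bash
python3 -c "
from bench import robot
print(robot.close_job())"
```

```text
the job is handed in; nothing more can be done
None
```

The battery pack is released: the fingertip swept the bar from its left end and dropped into the notch, the catch went down its full 7 mm and stayed there, the pack came out, and I handed the job in at 16.6 s with the hand clear.

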